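# Find the socket that fits the valve's nut

## Task

One of the three steel sockets in the blue tray fits the hexagonal nut on the brass valve; they look alike from outside, so try them on the nut and stand each one that does not fit back upright in the tray. Slide the one that fits fully down over the nut until it sits on the brass collar, and finish while still gripping it there, upright. Leave the tape, mug, timer and spice jar where they are.

Things in the scene. Friction and masses are not known exactly. Their poses are not given: they have to be found in the camera images.
- socket_a: loose steel hexagonal socket, all three alike outside: 36 mm across flats (41.6 corners), 55 mm tall, 0.11-0.22 kg, standing opening down in the tray, black square on its closed top. Origin: centre of underside, z up, x normal to a pair of flats (others every 60 deg). Hidden hex opening, flats parallel to the outer ones, over 27 mm deep, tapered lead-in 4 mm high. Its width is untold (see valve)
- socket_b: loose steel hexagonal socket, all three alike outside: 36 mm across flats (41.6 corners), 55 mm tall, 0.11-0.22 kg, standing opening down in the tray, black square on its closed top. Origin: centre of underside, z up, x normal to a pair of flats (others every 60 deg). Hidden hex opening, flats parallel to the outer ones, over 27 mm deep, tapered lead-in 4 mm high. Its width is untold (see valve)
- socket_c: loose steel hexagonal socket, all three alike outside: 36 mm across flats (41.6 corners), 55 mm tall, 0.11-0.22 kg, standing opening down in the tray, black square on its closed top. Origin: centre of underside, z up, x normal to a pair of flats (others every 60 deg). Hidden hex opening, flats parallel to the outer ones, over 27 mm deep, tapered lead-in 4 mm high. Its width is untold (see valve)
- tray: fixed blue tray with three compartments in a row along its y axis, 76 mm (x) by 234 mm (y) outside, walls and dividers 4 mm thick and 16 mm high, floor 4 mm thick; compartment centres at y = -77, 0 and +77 mm, each 68 mm (x) by about 73 mm (y) inside; it also has a small flat lug at each end. Origin: centre of its underside, z up
- valve: fixed brass valve on a dark 90 mm square foot plate (origin: centre of its underside, z up), two outlets along +y and -y reaching 48 mm out, below 31 mm height. One socket's opening is 27 mm across flats and slides over the 24 mm nut (1.5 mm play each side, 10 deg in turn); the others, 17 and 20 mm, stop on top of the nut, 10 to 14 mm above the collar
- nut_seat (a point): centre of the top of the valve's brass collar (50 mm across, 42 mm above the worktop), on the nut's axis, z up. Here stands the fixed steel hex nut, 24 mm across flats, 14 mm high (top 1.5 mm only 22 mm across), x normal to a pair of its flats (others every 60 deg); it does not turn. A 12 mm round stem rises to 24 mm above this point. The fitting socket's underside ends here
- thread_tape: bystander: roll of black tape lying flat, 62 mm across, 19 mm high; origin at the centre of its underside
- mug: bystander: small white mug with brown inside, 62 x 92 mm with the handle, 51 mm high; origin at its underside
- timer: bystander: red and cream round kitchen timer, 63 mm across, 44 mm high; origin at the centre of its underside
- spice_jar: bystander: spice jar with black lid, 41 mm across, 105 mm high; origin at the centre of its underside
Things that resemble listed ones, but are neither listed nor needed, are in the scene too. What is shaped like the socket_b but purple is not meant. What is shaped like the valve but green is not meant.

How it is judged (in metres and radians):
On the way, in this order (a step that is already met when the one before it is completed fails the run):
1. a socket is lifted clear of the tray in the fingers (((height (world z) of socket_a above 0.04 m and contact force between the fingers and socket_a above 2 N) or (height (world z) of socket_b above 0.04 m and contact force between the fingers and socket_b above 2 N) or (height (world z) of socket_c above 0.04 m and contact force between the fingers and socket_c above 2 N))), for 0.1 s.
2. the socket that fits is fully down over the nut, on the collar (((z of socket_a in the frame of nut_seat between -0.004 and 0.004 m and horizontal distance between socket_a and nut_seat below 0.004 m and angle between socket_a's own z axis and vertical below 0.12 rad and contact force between the fingers and socket_a above 2 N) or (z of socket_b in the frame of nut_seat between -0.004 and 0.004 m and horizontal distance between socket_b and nut_seat below 0.004 m and angle between socket_b's own z axis and vertical below 0.12 rad and contact force between the fingers and socket_b above 2 N) or (z of socket_c in the frame of nut_seat between -0.004 and 0.004 m and horizontal distance between socket_c and nut_seat below 0.004 m and angle between socket_c's own z axis and vertical below 0.12 rad and contact force between the fingers and socket_c above 2 N))), for 0.2 s.
At the end, for the whole second after the job is handed in: One socket is over the nut, underside within 4 mm of the collar and of the nut's axis, upright within 7 degrees, still gripped (over 2 N); the other two stand in the tray: on its floor within 5 mm, upright within 7 degrees, centre within 30 mm (x) and 110 mm (y) of the tray's (((z of socket_a in the frame of nut_seat between -0.004 and 0.004 m and horizontal distance between socket_a and nut_seat below 0.004 m and angle between each of socket_a, socket_b, socket_c's own z axis and vertical below 0.12 rad and contact force between the fingers and socket_a above 2 N and z of each of socket_b, socket_c in the frame of tray below 0.009 m and x of socket_b in the frame of tray between -0.03 and 0.03 m and y of socket_b in the frame of tray between -0.11 and 0.11 m and x of socket_c in the frame of tray between -0.03 and 0.03 m and y of socket_c in the frame of tray between -0.11 and 0.11 m) or (z of socket_b in the frame of nut_seat between -0.004 and 0.004 m and horizontal distance between socket_b and nut_seat below 0.004 m and angle between each of socket_b, socket_a, socket_c's own z axis and vertical below 0.12 rad and contact force between the fingers and socket_b above 2 N and z of each of socket_a, socket_c in the frame of tray below 0.009 m and x of socket_a in the frame of tray between -0.03 and 0.03 m and y of socket_a in the frame of tray between -0.11 and 0.11 m and x of socket_c in the frame of tray between -0.03 and 0.03 m and y of socket_c in the frame of tray between -0.11 and 0.11 m) or (z of socket_c in the frame of nut_seat between -0.004 and 0.004 m and horizontal distance between socket_c and nut_seat below 0.004 m and angle between each of socket_c, socket_a, socket_b's own z axis and vertical below 0.12 rad and contact force between the fingers and socket_c above 2 N and z of each of socket_a, socket_b in the frame of tray below 0.009 m and x of socket_a in the frame of tray between -0.03 and 0.03 m and y of socket_a in the frame of tray between -0.11 and 0.11 m and x of socket_b in the frame of tray between -0.03 and 0.03 m and y of socket_b in the frame of tray between -0.11 and 0.11 m))); the arm keeps its last pose, push and grip.
It fails at once if the thread tape is moved by more than 30 mm (distance of thread_tape from where it was at the start of the episode above 0.03 m).
It fails at once if the mug is moved by more than 30 mm (distance of mug from where it was at the start of the episode above 0.03 m).
It fails at once if the timer is moved by more than 30 mm (distance of timer from where it was at the start of the episode above 0.03 m).
It fails at once if the spice jar is moved by more than 30 mm (distance of spice_jar from where it was at the start of the episode above 0.03 m).
It also fails if it takes over 72 s, if anything falls off the work surface, if the arm or the gripper's body presses on something with over 40 N, if the wrist force passes 120 N, or if a joint passes its speed limit or range.

## Robot

A 6-joint arm with a two-finger parallel gripper is mounted at the origin on a cart in front of the work surface, level with it; the furniture and walls round the work are solid. World frame = base frame: x ahead of the robot, y to its left, z up, the work surface at z = 0. Lengths are in mm, angles in rad, forces in N, time in s.
With the tool pointing down it reaches from about 300 to 875 mm from the base axis. Payload 4.2 kg.
Tool frame: the origin (TCP) lies at the very end of the fingers, on their centre line; the grasp point (between the pads) lies 19 mm behind it; z points along the fingers, y is the line along which they close (so a half turn about z gives the same grasp; the last joint's range is limited). The gripper opens to 85 mm and grips with 20 to 120 N. Pads are 22 mm wide; open, the fingers measure 114 mm over their backs; the gripper's body (76 mm by 85 mm) begins 54 mm behind the grasp point. The pads swing forward as they close: fully open they stand 13 mm farther back than shut.
Start: joints at [1.217, 0.32, 1.565, -0, 1.257, -0.02], TCP at [188.393, 543.277, 231.338] pointing down, gripper open.
Joint ranges: [-3.11, 3.11], [-0.84, 2.01], [0.21, 2.61], [-1.34, 4.49], [0.05, 2.63], [-2.56, 2.56]. Speed limits (rad/s): [2.57, 2.57, 3.14, 3.14, 3.14, 3.14].

## Interface

Orientations are given as a rotation vector (axis times angle).
In Python, from rig import ctrl gives the robot as it stands.
- The arm moves only by the tool move_arm, never from a script. Its argument "series" is text: rows parted by semicolons, each of 5 numbers parted by spaces: the shift along the world's x, y, z in mm, then the turn about the world's z in degrees, then the opening, from -1 (shut) to 1 (fully open), so that 0 is half open. In form: x y z roll jaw; .... A call has 1 to 20 rows; each row is the pose to reach, as a shift and turn from the pose commanded when the call began; what a row does not reach only later rows make up. A row lasts 1/8 s, in which the tool goes at most 62.5 mm and 10.7 degrees, less where a joint would pass 70% of its speed; a pose out of reach is approached as far as the arm can. A call with a gripper value outside its range is refused whole. The fingers move at their own pace and stop on an object; "squeeze" is the grip in N (left out, the last holds). Time passes only in rows, so rows that repeat a pose let the fingers close. It gives the time, the measured TCP pose, the force, the opening and the grip force at its end, in the units of the state.
- ctrl.get_obs(): the state, without advancing time (a new reading comes with each control period).
- ctrl.snapshot(name): name is "side" or "top"; returns (picture, depth): 420x560x3 uint8, red, green, blue; 420x560 float32, mm along the optical axis (not along the pixel's ray), 0 where there is no reading.
- ctrl.get_calibration(name): a dict with "fx", "fy", "cx", "cy" (pixels), "camera_from_world" (4x4, takes a point from world to camera coordinates). Camera axes: x right, y down, z forward; pixel columns grow to the right and rows downward; lengths in mm; the calibration is good to about 2 mm. A picture is of the moment at which its call begins. get_calibration takes no time and is no camera call.
- ctrl.hand_in(): hands the job in; it is judged then, once.
The state is a dict: "time": time; "q": joint angles; "joint_velocities": joint speeds; "effort": joint torques, N m; "eef_pos": TCP position; "tcp_rot": TCP orientation; "force": force on the tool from outside, world axes, zero at the start; "moment": the same for the moment, N m; "finger_gap": finger opening in mm; "gripper_force": force on a finger pad.
Only numpy, scipy, OpenCV 4.12 (cv2) and the standard library are available. Lean on these libraries where they do the work, as an engineer would, in place of code of your own. Each camera call takes 0.05 s, during which the arm holds its last target. There are 200 camera calls.

## Working session

There is one attempt and no reset: what is moved stays moved. The work goes in short steps, Python scripts to look and compute and a tool call to move; the robot and the scene stay as the last step left them, time stands still between calls to the robot, and variables do not carry over. Pictures are saved under pics/ and viewed, at most 10 in all, crops included, and the job is handed in when it is done.

Besides the shell and the picture viewer there is one more tool, called by a JSON object that holds its "method" and its "body", one argument or row to a line. move_arm: Moves the arm, as the interface text tells. Its arguments: {"type":"object","properties":{"series":{"type":"string"},"squeeze":{"type":"number"}},"required":["series"]}

```bash
mkdir -p pics; ls
cat > h.py <<'E'
import numpy as np, cv2
from rig import ctrl
def snap(n):
    p,d=ctrl.snapshot(n); np.savez(f'/tmp/{n}.npz',p=p,d=d); return p,d
def load(n):
    z=np.load(f'/tmp/{n}.npz'); return z['p'],z['d']
def ray(n,uv,z):
    c=ctrl.get_calibration(n); T=np.array(c['camera_from_world']); R,t=T[:3,:3],T[:3,3]
    uv=np.atleast_2d(np.array(uv,float)); o=-R.T@t
    d=np.c_[(uv[:,0]-c['cx'])/c['fx'],(uv[:,1]-c['cy'])/c['fy'],np.ones(len(uv))]@R
    return o+d*((z-o[2])/d[:,2])[:,None]
def cloud(n,d):
    c=ctrl.get_calibration(n); T=np.array(c['camera_from_world']); R,t=T[:3,:3],T[:3,3]
    v,u=np.mgrid[:d.shape[0],:d.shape[1]]
    X=np.stack([(u-c['cx'])/c['fx']*d,(v-c['cy'])/c['fy']*d,d],-1)
    return (X-t)@R
def proj(n,P):
    c=ctrl.get_calibration(n); T=np.array(c['camera_from_world']); q=np.atleast_2d(P)@T[:3,:3].T+T[:3,3]
    return np.c_[q[:,0]/q[:,2]*c['fx']+c['cx'],q[:,1]/q[:,2]*c['fy']+c['cy']]
E
python3 - <<'E'
from h import *
for n in('top','side'):
    p,d=snap(n); cv2.imwrite(f'pics/{n}0.png',p[:,:,::-1])
    T=np.array(ctrl.get_calibration(n)['camera_from_world']); print(n,-T[:3,:3].T@T[:3,3],T[:3,:3].round(2))
print(ctrl.get_obs())
E
```

```text
pics
top [ 433.2949491  -40.1066035 1001.4761757] [[ 0.01 -1.   -0.03]
 [-0.98 -0.   -0.19]
 [ 0.19  0.03 -0.98]]
side [ 389.92349843 -823.79956052  795.78717856] [[ 0.96 -0.27  0.02]
 [-0.17 -0.65 -0.74]
 [ 0.21  0.71 -0.67]]
{'time': 0.1, 'q': array([ 1.21695136e+00,  3.20213403e-01,  1.56558037e+00, -1.35226399e-05,
        1.25739077e+00, -2.00157499e-02]), 'joint_velocities': array([-0.00062138,  0.00011151, -0.00150387, -0.00061748,  0.00031492,
       -0.00153022]), 'effort': array([-5.34524934e-04, -4.16406012e+01, -2.34702605e+01, -7.43517171e-05,
        5.00115595e-03,  1.73648669e-07]), 'eef_pos': array([188.26688821, 542.84355826, 230.56563907]), 'tcp_rot': array([-5.21892512e-01, -3.09765188e+00,  2.46050821e-03]), 'force': array([-0.33516477, -0.00503259, -1.02428338]), 'moment': array([-0.0071684 ,  0.00385696, -0.0287049 ]), 'gripper_force': 0.0, 'finger_gap': 85.29821267878795}
```

View pics/top0.png

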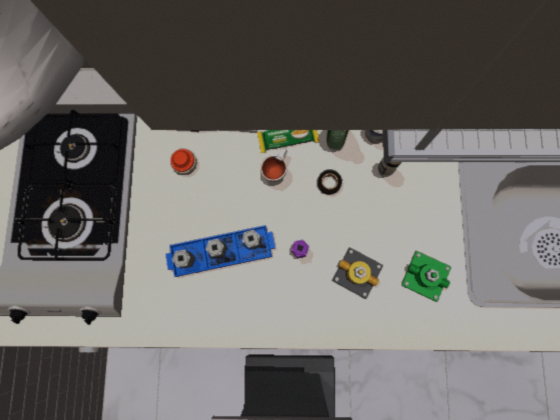

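View pics/side0.png

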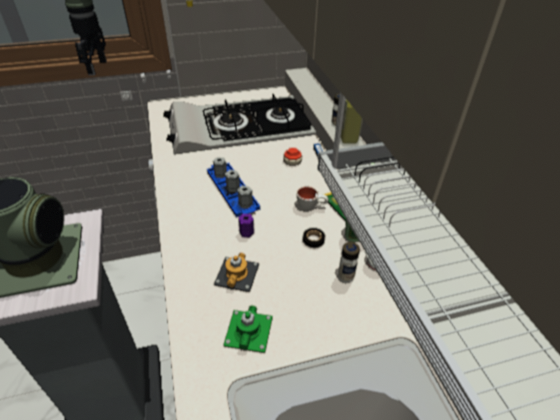

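The top view shows three steel sockets in the blue tray at (183,259), (216,248) and (252,239). The purple look-alike is at (300,249). The brass valve with its dark plate is at (360,272), and the green look-alike valve is at (432,275). I'm using the grey sockets and the brass/dark valve because their colours match the description. An enlarged crop will confirm this.

Run:
```python
from h import *
p,d=load('top')
def crop(x0,y0,w,h,s): return cv2.resize(p[y0:y0+h,x0:x0+w,::-1],None,fx=s,fy=s,interpolation=cv2.INTER_CUBIC)
a=crop(160,220,160,60,5); b=np.hstack([crop(330,245,60,55,5),crop(400,245,60,55,5)])
b=np.hstack([b,np.zeros((b.shape[0],200,3),np.uint8)])
cv2.imwrite('pics/crop.png',np.vstack([a,b]))
c=ctrl.get_calibration('top');print(c['fx'],c['cx'],c['cy'],c['fy'])
print(ctrl.get_calibration('side')['fx'])
W=cloud('top',d)
for u,v in[(183,259),(216,248),(252,239),(300,249),(360,272),(340,265),(200,150),(330,182),(275,170),(185,160)]: print((u,v),W[v,u].round(1))
```

```text
419.59394701432427 288.8977496215318 207.67828981139908 419.59394701432427
417.09102050363896
(183, 259) [497.6 223.   56.9]
(216, 248) [522.  148.   63.1]
(252, 239) [542.8  67.5  61.3]
(300, 249) [521.1 -40.7  56.8]
(360, 272) [ 470.2 -172.4   66.8]
(340, 265) [ 487.4 -132.7   27.3]
(200, 150) [773.5 210.2   1.6]
(330, 182) [ 690.6 -114.1    1.3]
(275, 170) [719.   20.7   9.5]
(185, 160) [732.9 233.5  47.7]
```

View pics/crop.png

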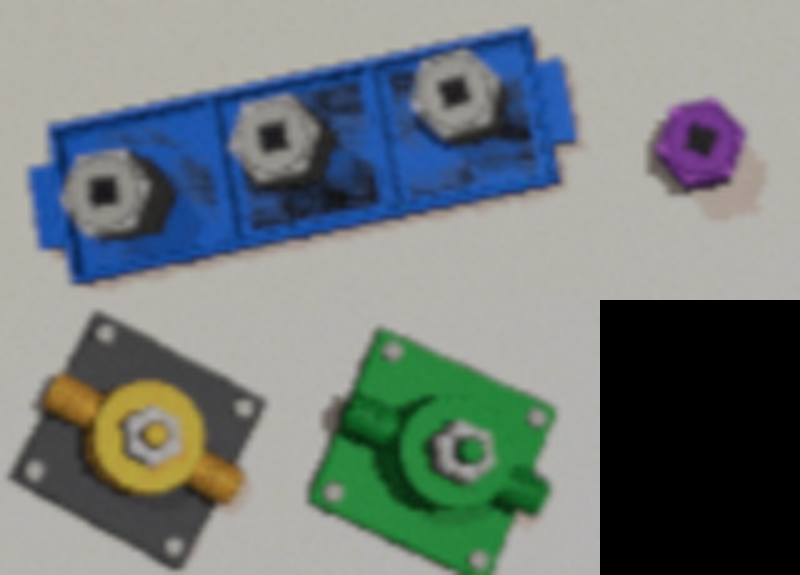

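The crop confirms three grey sockets with black squares in the tray, with the purple one outside it. The brass valve has a steel nut at about crop (153,435); the green valve is the decoy. Next I measure centres and hex angles.

```bash
cat >> h.py <<'E'
def hexfit(n,mask,z,r0=None):
    """mask at upscaled S: largest blob contour -> world pts on plane z -> centre, hex angle (flat normal, mod 60), R6"""
    S=8
    cs,_=cv2.findContours(mask,cv2.RETR_EXTERNAL,cv2.CHAIN_APPROX_NONE)
    c=max(cs,key=cv2.contourArea); h=cv2.convexHull(c)[:,0,:]
    return c[:,0,:],h
def up(img,x0,y0,w,h,S=8): return cv2.resize(img[y0:y0+h,x0:x0+w],None,fx=S,fy=S,interpolation=cv2.INTER_CUBIC)
def topx(q,x0,y0,S=8): return (np.asarray(q,float)+0.5)/S-0.5+[x0,y0]
def harm(P,k):
    P=np.asarray(P)[:,:2]; M=cv2.moments((P*100).astype(np.float32).reshape(-1,1,2)); c=np.array([M['m10'],M['m01']])/M['m00']/100
    D=P-c; th=np.arctan2(D[:,1],D[:,0]); r=np.hypot(D[:,0],D[:,1])
    g=np.linspace(-np.pi,np.pi,720,endpoint=False); o=np.argsort(th); rr=np.interp(g,th[o],r[o],period=2*np.pi)
    f=(rr*np.exp(-1j*k*g)).mean(); corner=np.degrees(-np.angle(f)/k)
    return c,rr.mean(),2*abs(f),corner
E
python3 - <<'E'
from h import *
ims={}
for n in('top','side'):
    ims[n]=np.mean([snap(n)[0].astype(np.float32) for _ in range(4)],0); np.save(f'/tmp/{n}m.npy',ims[n])
def run(n,name,P,z,R,kind):
    u,v=proj(n,P)[0]; x0,y0=int(u-R),int(v-R); w=2*R
    im=up(ims[n],x0,y0,w,w); mx=im.max(2); mn=im.min(2); sat=(mx-mn)
    if kind=='sq': m=(mx<70)
    elif kind=='top': m=(mn>115)&(sat<35)
    elif kind=='nut': m=(mn>100)&(sat<60)
    m=m.astype(np.uint8)*255
    if kind!='sq': m=cv2.morphologyEx(m,cv2.MORPH_CLOSE,np.ones((21,21)))
    if kind=='sq':
        k,l,st,ce=cv2.connectedComponentsWithStats(m); i=1+np.argmin(np.hypot(*(ce[1:]-w*4).T)+(st[1:,4]<200)*999); m=(l==i).astype(np.uint8)*255
    c,h=hexfit(n,m,z); Pw=ray(n,topx(c,x0,y0),z)
    k=4 if kind=='sq' else 6
    cc,r,a,cor=harm(Pw,k)
    s=harm(ray(n,topx(h,x0,y0),z),k)
    print(n,name,kind,'c',cc.round(1),'r %.1f amp %.2f corner %.1f flatN %.1f'%(r,a,cor,(cor+180/k)%(360/k)),'hull corner %.1f amp %.2f'%(s[3],s[2]))
for name,P in dict(L=(497,223,59),M=(522,148,59),R=(543,67,59)).items():
    for n in ims:
        run(n,name,P,59,14,'top'); run(n,name,P,59,8,'sq')
for n in ims: run(n,'nut',(470,-172,56),56,8,'nut')
# stem & collar, tray, plate
im=ims['top']; hsv=cv2.cvtColor(im.astype(np.uint8),cv2.COLOR_RGB2HSV)
bl=((hsv[...,0]>100)&(hsv[...,0]<125)&(hsv[...,1]>150)).astype(np.uint8)*255; bl=cv2.morphologyEx(bl,cv2.MORPH_OPEN,np.ones((3,3)))
c=max(cv2.findContours(cv2.morphologyEx(bl,cv2.MORPH_CLOSE,np.ones((15,15))),0,1)[0],key=cv2.contourArea)
print('tray',cv2.minAreaRect(ray('top',c[:,0],12)[:,:2].astype(np.float32)))
dk=(im.max(2)<95).astype(np.uint8)*255; dk[:245]=0;dk[300:]=0;dk[:,:330]=0;dk[:,390:]=0
c=max(cv2.findContours(cv2.morphologyEx(dk,cv2.MORPH_CLOSE,np.ones((5,5))),0,1)[0],key=cv2.contourArea)
print('plate',cv2.minAreaRect(ray('top',c[:,0],8)[:,:2].astype(np.float32)))
ye=((hsv[...,0]>18)&(hsv[...,0]<32)&(hsv[...,1]>150)&(hsv[...,2]>150)).astype(np.uint8)*255; ye[:,:330]=0;ye[:245]=0;ye[300:]=0
c=max(cv2.findContours(ye,0,1)[0],key=cv2.contourArea); print('collar',cv2.minEnclosingCircle(ray('top',c[:,0],42)[:,:2].astype(np.float32)),cv2.fitEllipse(ray('top',c[:,0],42)[:,:2].astype(np.float32)))
E
```

```text
top L top c [499.7 228.5] r 17.2 amp 1.90 corner -21.0 flatN 9.0 hull corner -19.9 amp 0.16
top L sq c [500.  228.8] r 5.9 amp 0.56 corner -38.8 flatN 6.2 hull corner -34.6 amp 0.40
side L top c [497.5 247.5] r 49.0 amp 3.39 corner -8.6 flatN 21.4 hull corner -18.9 amp 0.72
side L sq c [499.3 196.9] r 12.1 amp 0.42 corner 34.6 flatN 79.6 hull corner 23.8 amp 0.18
top M top c [525.1 153.1] r 17.5 amp 1.60 corner -16.5 flatN 13.5 hull corner -12.2 amp 0.13
top M sq c [524.7 153. ] r 5.6 amp 0.73 corner -32.9 flatN 12.1 hull corner -31.6 amp 0.19
side M top c [539.4 179.3] r 32.3 amp 1.28 corner 3.4 flatN 33.4 hull corner -2.1 amp 0.32
side M sq c [511.8 149.5] r 27.7 amp 3.55 corner 7.8 flatN 52.8 hull corner 16.9 amp 1.26
top R top c [553.4  73.9] r 21.1 amp 0.46 corner 7.8 flatN 37.8 hull corner -6.8 amp 0.34
top R sq c [545.4  71.4] r 5.4 amp 0.63 corner -26.5 flatN 18.5 hull corner -28.3 amp 0.33
side R top c [563.6  88.1] r 30.4 amp 3.73 corner -16.2 flatN 13.8 hull corner -17.7 amp 0.44
side R sq c [548.8  71.6] r 4.6 amp 0.09 corner -38.3 flatN 6.7 hull corner -39.5 amp 0.08
top nut nut c [ 471.4 -175.3] r 12.6 amp 0.72 corner -1.2 flatN 28.8 hull corner 2.9 amp 0.17
side nut nut c [ 471.4 -162. ] r 20.3 amp 0.85 corner 11.9 flatN 41.9 hull corner -4.4 amp 0.12
tray ((521.030517578125, 148.54095458984375), (73.9576416015625, 254.740234375), 12.02216625213623)
plate ((450.0325012207031, -161.40695190429688), (90.16294860839844, 39.12058639526367), 61.308349609375)
collar ((471.2503967285156, -172.3485870361328), 44.581016540527344) ((471.78460693359375, -173.52757263183594), (41.748783111572266, 71.90142822265625), 150.78280639648438)
```

{"method": "move_arm", "body": {
  "series": "60 -60 0 0 0.4; 120 -120 0 0 0.4; 180 -180 -10 -3 0.4; 240 -240 -30 -3 0.4; 311.6 -314.7 -80 -3 0.4; 311.6 -314.7 -80 -3 0.4; 311.6 -314.7 -80 -3 0.4; 311.6 -314.7 -80 -3 0.4; 311.6 -314.7 -80 -3 0.4",
  "squeeze": 40
}}

```text
time: 1.62
eef_pos: [500.2, 228.1, 151.0]
tcp_rot: [-0.606, -3.082, 0.0]
force: [-0.4, 0.1, -0.2]
finger_gap: 59.8
gripper_force: 0.0
```

{"method": "move_arm", "body": {
  "series": "0 0 -50 0 0.4; 0 0 -90 0 0.4; 0 0 -110 0 0.4; 0 0 -126 0 0.4; 0 0 -126 0 0.4; 0 0 -126 0 -1; 0 0 -126 0 -1; 0 0 -126 0 -1; 0 0 -126 0 -1; 0 0 -126 0 -1; 0 0 -126 0 -1",
  "squeeze": 40
}}

```text
time: 3.0
eef_pos: [500.7, 229.1, 26.6]
tcp_rot: [0.603, 3.081, 0.003]
force: [-1.8, 2.0, 6.2]
finger_gap: 35.5
gripper_force: 40.8
```

{"method": "move_arm", "body": {
  "series": "0 0 20 0 -1; 0 0 50 0 -1; 0 0 90 0 -1; 0 0 90 0 -1"
}}

```text
time: 3.5
eef_pos: [501.9, 229.2, 118.2]
tcp_rot: [0.602, 3.078, 0.006]
force: [0.7, 0.6, -2.6]
finger_gap: 35.3
gripper_force: 40.5
```

Run:
```python
from h import *
for n in('top','side'):
    im=np.load(f'/tmp/{n}m.npy'); u,v=proj(n,(471,-174,50))[0]; R=22; x0,y0=int(u-R),int(v-R); S=8
    U=up(im,x0,y0,2*R,2*R); h=cv2.cvtColor(np.clip(U,0,255).astype(np.uint8),cv2.COLOR_RGB2HSV)
    m=((h[...,1]>140)&(h[...,2]>170)&(h[...,0]>20)&(h[...,0]<32)).astype(np.uint8)*255
    k,l,st,ce=cv2.connectedComponentsWithStats(m)
    for i in range(1,k):
        if st[i,4]>300: print(n,'yellow',st[i,4],ray(n,topx(ce[i],x0,y0),66)[0].round(1),ray(n,topx(ce[i],x0,y0),42)[0].round(1), topx(ce[i],x0,y0))
    big=1+np.argmax(st[1:,4]); M=(l==big).astype(np.uint8)*255
    M=cv2.morphologyEx(M,cv2.MORPH_OPEN,cv2.getStructuringElement(2,(75,75))) if 0 else M
    c=max(cv2.findContours(M,0,1)[0],key=cv2.contourArea)
    E=cv2.fitEllipse(ray(n,topx(c[:,0],x0,y0),42)[:,:2].astype(np.float32)); print('collar',E)
    cv2.imwrite(f'/tmp/v{n}.png',np.hstack([np.clip(U,0,255)[...,::-1],cv2.cvtColor(m,8)]))
a=cv2.imread('/tmp/vtop.png');b=cv2.imread('/tmp/vside.png');cv2.imwrite('pics/valve.png',cv2.resize(np.vstack([a,b]),None,fx=.8,fy=.8))
```

```text
top yellow 11296 [ 470.  -171.3   66. ] [ 470.9 -174.7   42. ] [359.445733 272.100135]
top yellow 321 [ 471.6 -174.8   66. ] [ 472.6 -178.3   42. ] [361.02706386 271.37441589]
collar ((471.25177001953125, -174.79974365234375), (44.87494659423828, 45.74406814575195), 125.38893127441406)[ WARN:0@0.560] global loadsave.cpp:1063 imwrite_ Unsupported depth image for selected encoder is fallbacked to CV_8U.
Traceback (most recent call last):
ValueError: attempt to get argmax of an empty sequence
```

{"method": "move_arm", "body": {
  "series": "-5 -60 0 0 -1; -10 -120 0 6 -1; -15 -180 0 12 -1; -20 -240 0 18 -1; -24 -300 0 22.6 -1; -27 -350 0 22.6 -1; -28.7 -390 0 22.6 -1; -28.7 -403.5 0 22.6 -1; -28.7 -403.5 -10 22.6 -1; -28.7 -403.5 -10 22.6 -1; -28.7 -403.5 -10 22.6 -1; -28.7 -403.5 -10 22.6 -1"
}}

```text
time: 5.0
eef_pos: [471.5, -174.1, 105.5]
tcp_rot: [-0.015, 3.141, 0.0]
force: [-0.0, 0.2, -2.1]
finger_gap: 35.3
gripper_force: 40.8
```

Run:
```python
from h import *
p,d=snap('side'); o=ctrl.get_obs(); print(o['eef_pos'],o['tcp_rot'],o['force'])
u,v=proj('side',(471,-174,70))[0].astype(int); print(u,v)
a=cv2.resize(p[v-50:v+50,u-65:u+65,::-1],None,fx=6,fy=6,interpolation=cv2.INTER_CUBIC); cv2.imwrite('pics/s1.png',a)
```

```text
[ 471.52567196 -174.3099418   105.52876821] [-1.48228595e-02  3.14118185e+00 -3.53664617e-05] [-0.75005609  0.15917928 -2.09531194]
233 255
```

View pics/s1.png

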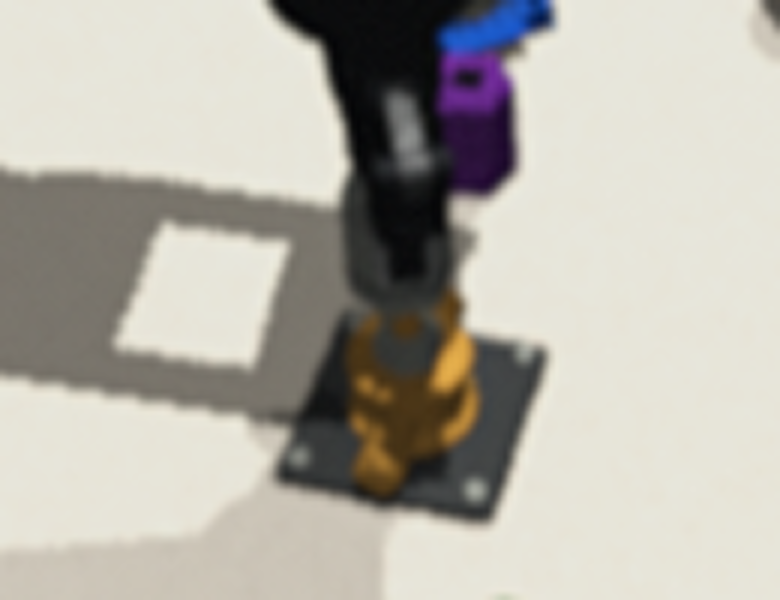

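The side crop shows the socket hanging above the nut, with the socket axis at column ~398 and the stem at ~405. That is roughly centred, so I lower it and feel for contact.

{"method": "move_arm", "body": {
  "series": "0 0 -15 0 -1; 0 0 -22 0 -1; 0 0 -26 0 -1; 0 0 -29 0 -1; 0 0 -32 0 -1; 0 0 -32 0 -1"
}}

```text
time: 5.8
eef_pos: [471.7, -175.0, 77.5]
tcp_rot: [-0.013, 3.14, -0.001]
force: [-8.3, 4.1, 29.7]
finger_gap: 35.6
gripper_force: 44.7
```

{"method": "move_arm", "body": {
  "series": "0 0 -30 0 -1; -2 1.5 -30 0 -1; -3 2 -30 0 -1; -3 2 -30 0 -1"
}}

```text
time: 6.3
eef_pos: [479.5, -175.2, 52.2]
tcp_rot: [-0.009, 3.115, -0.011]
force: [5.9, 7.8, 44.2]
finger_gap: 35.6
gripper_force: 50.6
```

{"method": "move_arm", "body": {
  "series": "3 -2 0 0 -1; 5 -4 0 0 -1; 6 -4 0 0 -1; 6 -4 0 0 -1"
}}

```text
time: 6.8
eef_pos: [479.6, -175.3, 52.1]
tcp_rot: [-0.008, 3.128, 0.002]
force: [-6.8, 18.4, 58.5]
finger_gap: 35.9
gripper_force: 52.3
```

{"method": "move_arm", "body": {
  "series": "-1 2 0 0 -1; -1 4 0 0 -1; -1 5 0 0 -1; -1 5 0 0 -1"
}}

```text
time: 7.3
eef_pos: [479.6, -175.1, 52.1]
tcp_rot: [-0.013, 3.125, -0.012]
force: [-7.2, -0.9, 54.0]
finger_gap: 35.5
gripper_force: 51.6
```

I mis-scaled those rows: shifts count from the current command, so I pushed 30 mm too far. I'm looking before doing anything else.

Run:
```python
from h import *
p,d=snap('side'); o=ctrl.get_obs(); print(o['eef_pos'],o['tcp_rot'],o['force'])
u,v=233,250
a=cv2.resize(p[v-50:v+50,u-65:u+65,::-1],None,fx=6,fy=6,interpolation=cv2.INTER_CUBIC); cv2.imwrite('pics/s2.png',a)
```

```text
[ 479.6579618  -175.14222056   52.13214382] [-0.01334004  3.12491493 -0.01194472] [-7.00618383 -0.54012413 52.76040034]
```

View pics/s2.png

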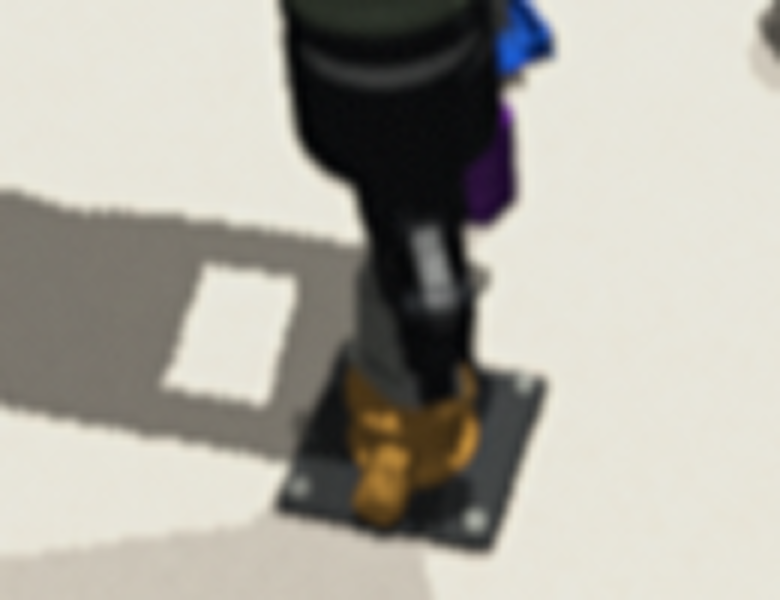

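The fingers have slid low on the socket, and it may be leaning. I raise it clear and look again.

{"method": "move_arm", "body": {
  "series": "0 0 10 0 -1; 0 0 25 0 -1; 0 0 45 0 -1; -3 0 70 0 -1; -3 0 70 0 -1; -3 0 70 0 -1"
}}

```text
time: 8.1
eef_pos: [469.6, -171.6, 112.6]
tcp_rot: [0.013, -3.14, -0.001]
force: [0.1, -0.4, -2.8]
finger_gap: 35.4
gripper_force: 45.4
```

Run:
```python
from h import *
p,d=snap('side'); o=ctrl.get_obs(); print(o['eef_pos'],o['tcp_rot'],o['force'])
u,v=233,240
a=cv2.resize(p[v-50:v+50,u-65:u+65,::-1],None,fx=6,fy=6,interpolation=cv2.INTER_CUBIC); cv2.imwrite('pics/s3.png',np.clip(a*1.4,0,255))
```

```text
[ 469.46180056 -171.56848626  112.28441365] [ 1.30009216e-02 -3.13930461e+00 -1.59829890e-03] [ 0.22593398  0.16721542 -2.0909956 ][ WARN:0@1.524] global loadsave.cpp:1063 imwrite_ Unsupported depth image for selected encoder is fallbacked to CV_8U.
```

View pics/s3.png

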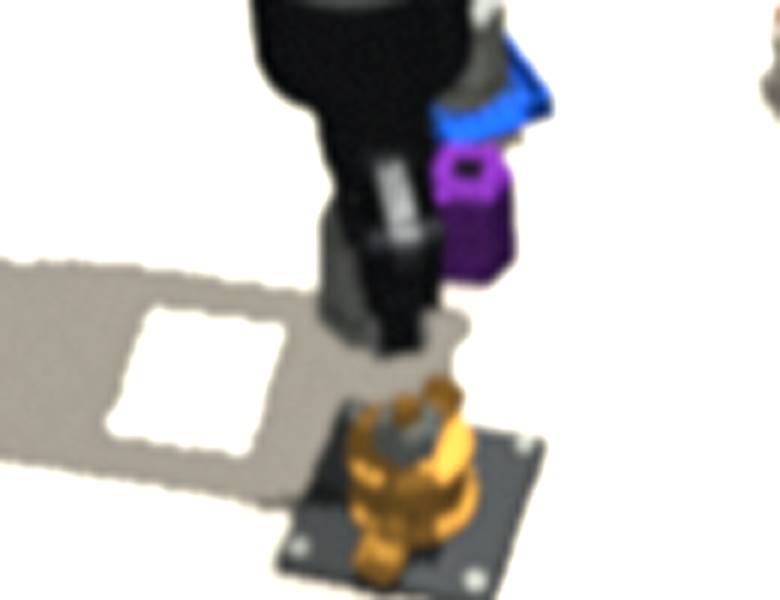

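Run:
```python
from h import *
def cr(P): return ((proj('side',P)-[168,190])*6).round(0)
c=np.array([469.5,-171.6])
a=np.radians(np.arange(0,360,60)) # corners at 30+.. flats normal at 90deg -> corners at 0,60..
for off in (25,22,10,0,-3):
    z=112.3-off
    H=np.c_[c[0]+20.8*np.cos(a),c[1]+20.8*np.sin(a),np.full(6,z)]
    print(off,cr(H).tolist(),'top left',cr(H+[0,0,55])[3])
print('tip',cr([c[0],c[1]-20,112.3]),cr([c[0],c[1]-30,112.3]))
print('nut top',cr([471.3,-174.9,66]),'vert',cr([471.3,-174.9,166]))
p,_=load('side');print(p[225:250,216:236].mean(2).astype(int))
```

```text
25 [[438.0, 347.0], [402.0, 319.0], [349.0, 329.0], [330.0, 368.0], [366.0, 397.0], [420.0, 387.0]] top left [318. 266.]
22 [[437.0, 342.0], [401.0, 314.0], [348.0, 324.0], [329.0, 363.0], [365.0, 392.0], [420.0, 381.0]] top left [318. 260.]
10 [[436.0, 320.0], [400.0, 292.0], [346.0, 302.0], [327.0, 341.0], [363.0, 370.0], [418.0, 360.0]] top left [315. 237.]
0 [[434.0, 302.0], [398.0, 274.0], [344.0, 284.0], [325.0, 323.0], [361.0, 352.0], [417.0, 341.0]] top left [313. 217.]
-3 [[434.0, 297.0], [398.0, 269.0], [343.0, 279.0], [324.0, 317.0], [361.0, 346.0], [416.0, 336.0]] top left [312. 211.]
tip [[390. 350.]] [[395. 370.]]
nut top [[394. 400.]] vert [[377. 215.]]
[[226 226 227 229 211 150  78  43  24  12  11  10   8   8   9  34  80 118
  134 133]
 [225 226 227 227 198 124  59  42  28  14  11  11  10   9  11  30  73 114
  125 120]
 [225 226 227 223 186 109  52  42  32  17  12  13  12  14  17  30  64 102
  115 112]
 [225 226 227 222 183 105  49  43  36  21  12  13  16  22  31  37  64 100
  117 119]
 [225 226 228 223 185 106  47  43  38  25  13  12  18  29  40  44  59  88
  107 112
[... 1002 characters left out ...]
  10  13
   12  10]
 [115 116 116 112  96  66  46  40  40  44  50  50  47  37  26  14  10  11
   10  11]
 [116 115 116 113 103  79  57  46  41  43  45  45  46  47  40  23  12  11
   10  11]
 [115 114 116 114 110  97  78  60  48  45  44  43  47  53  50  30  13  10
   12  10]
 [118 114 115 115 114 111  98  80  63  52  47  47  50  54  51  32  15  12
   11   9]
 [116 113 115 115 116 116 112 101  84  66  54  52  53  54  51  33  14   9
   10   9]
 [114 114 115 115 116 116 116 113 104  88  73  68  67  64  55  33  17  11
   11  14]
 [112 113 116 115 116 116 116 116 113 106  99  95  93  82  65  44  31  32
   39  45]
 [112 114 116 116 115 114 117 116 116 114 113 113 110 101  82  68  63  70
   79  85]]
```

Geometry from that picture: the fingertip at (400,352) is level with the socket underside at (323,313). So the fingers slid about 22 mm while the socket stayed up on the nut top, which means this one does not fit. It is held low and leaning slightly. I'll stand it on free worktop, regrip it higher, then return it to the tray.

{"method": "move_arm", "body": {
  "series": "-20 60 0 0 -1; -35 120 0 0 -1; -40 180 0 0 -1; -40.3 202 0 0 -1; -40.3 202 -50 0 -1; -40.3 202 -90 0 -1; -40.3 202 -100 0 -1; -40.3 202 -104 0 -1; -40.3 202 -107 0 -1; -40.3 202 -107 0 -1"
}}

```text
time: 9.4
eef_pos: [430.7, 30.0, 7.1]
tcp_rot: [-0.013, 3.14, 0.0]
force: [0.6, 0.6, -1.7]
finger_gap: 35.5
gripper_force: 45.3
```

{"method": "move_arm", "body": {
  "series": "0 0 -2 0 -1; 0 0 -4 0 -1; 0 0 -4 0 -1; 0 0 -4 0 -1"
}}

```text
time: 9.9
eef_pos: [430.0, 30.1, 2.4]
tcp_rot: [-0.013, 3.142, 0.0]
force: [0.2, -0.4, -1.6]
finger_gap: 35.7
gripper_force: 45.3
```

{"method": "move_arm", "body": {
  "series": "0 0 0 0 0.1; 0 0 0 0 0.1; 0 0 0 0 0.4; 0 0 0 0 0.4; 0 0 10 0 0.4; 0 0 22 0 0.4; 0 0 22 0 0.4"
}}

```text
time: 10.78
eef_pos: [431.0, 30.1, 25.6]
tcp_rot: [-0.013, 3.138, 0.0]
force: [0.2, 0.3, -0.1]
finger_gap: 60.1
gripper_force: 0.0
```

Run:
```python
from h import *
p,d=snap('side'); o=ctrl.get_obs(); print(o['eef_pos'],o['force'])
u,v=proj('side',(430,30,40))[0].astype(int); print(u,v)
a=cv2.resize(p[v-50:v+50,u-65:u+65,::-1],None,fx=6,fy=6,interpolation=cv2.INTER_CUBIC); cv2.imwrite('pics/s4.png',np.clip(a.astype(float)*1.4,0,255).astype(np.uint8))
```

```text
[430.5550158   30.09019478  25.13870148] [-0.21840745 -0.57718873 -0.72793367]
204 210
```

View pics/s4.png

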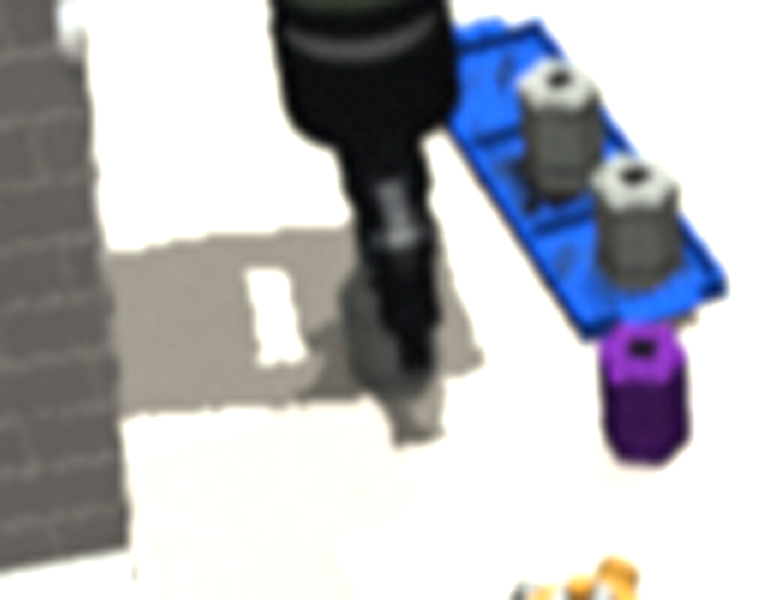

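The side crop shows the socket standing upright at about (390,320). The other two are upright in the tray at (560,130) and (635,220). I regrip it and put it back in the empty compartment.

{"method": "move_arm", "body": {
  "series": "0 0 0 0 -1; 0 0 0 0 -1; 0 0 0 0 -1; 0 0 0 0 -1; 0 0 40 0 -1; 0 0 90 0 -1; 20 60 90 -10 -1; 40 120 90 -20 -1; 73 170 90 -20 -1; 73 195 90 -20 -1; 73 195 90 -20 -1; 73 195 50 -20 -1; 73 195 20 -20 -1; 73 195 10 -20 -1; 73 195 5 -20 -1; 73 195 5 -20 -1; 73 195 5 -20 -1",
  "squeeze": 40
}}

```text
time: 12.95
eef_pos: [503.7, 225.3, 30.3]
tcp_rot: [0.532, 3.094, 0.002]
force: [-0.2, -0.3, -2.2]
finger_gap: 35.3
gripper_force: 41.2
```

{"method": "move_arm", "body": {
  "series": "0 0 -2 0 -1; 0 0 -2.5 0 -1; 0 0 -2.5 0 -1; 0 0 -2.5 0 0.4; 0 0 -2.5 0 0.4; 0 0 -2.5 0 0.4; 0 0 30 0 0.4; 0 0 80 0 0.4; 0 0 120 0 0.4; 0 0 120 0 0.4"
}}

```text
time: 14.2
eef_pos: [505.0, 225.9, 152.7]
tcp_rot: [0.532, 3.09, 0.007]
force: [-0.3, 0.5, -0.5]
finger_gap: 59.7
gripper_force: 0.0
```

{"method": "move_arm", "body": {
  "series": "10 -40 0 2.3 0.4; 22 -72.1 0 2.3 0.4; 22 -72.1 0 2.3 0.4; 22 -72.1 -40 2.3 0.4; 22 -72.1 -80 2.3 0.4; 22 -72.1 -105 2.3 0.4; 22 -72.1 -124 2.3 0.4; 22 -72.1 -124 2.3 0.4; 22 -72.1 -124 2.3 -1; 22 -72.1 -124 2.3 -1; 22 -72.1 -124 2.3 -1; 22 -72.1 -124 2.3 -1; 22 -72.1 -124 2.3 -1; 22 -72.1 -124 2.3 -1",
  "squeeze": 60
}}

```text
time: 15.95
eef_pos: [525.5, 153.3, 26.1]
tcp_rot: [0.471, 3.105, 0.002]
force: [-0.5, 0.4, 5.1]
finger_gap: 35.2
gripper_force: 60.6
```

{"method": "move_arm", "body": {
  "series": "0 0 40 0 -1; 0 0 90 0 -1; -5 -50 90 6 -1; -15 -110 90 12 -1; -25 -170 90 17.8 -1; -35 -230 90 17.8 -1; -45 -290 90 17.8 -1; -53.7 -327.9 90 17.8 -1; -53.7 -327.9 80 17.8 -1; -53.7 -327.9 60 17.8 -1; -53.7 -327.9 55 17.8 -1; -53.7 -327.9 55 17.8 -1; -53.7 -327.9 55 17.8 -1"
}}

```text
time: 17.58
eef_pos: [471.7, -174.6, 80.8]
tcp_rot: [-0.017, 3.141, -0.0]
force: [-0.5, 0.6, -1.5]
finger_gap: 34.6
gripper_force: 60.8
```

{"method": "move_arm", "body": {
  "series": "0 0 -2 0 -1; 0 0 -4 0 -1; 0 0 -5 0 -1; 0 0 -5 0 -1"
}}

```text
time: 18.08
eef_pos: [471.8, -175.0, 77.8]
tcp_rot: [-0.015, 3.14, -0.001]
force: [-4.0, 2.7, 15.8]
finger_gap: 35.3
gripper_force: 63.1
```

{"method": "move_arm", "body": {
  "series": "0 0 1 0 -1; -1 1 1 0 -1; -2 1.5 1 0 -1; -3 2 1 0 -1; -3 2 1 0 -1"
}}

```text
time: 18.7
eef_pos: [470.7, -174.1, 77.8]
tcp_rot: [-0.016, 3.136, -0.004]
force: [2.7, -2.6, 7.6]
finger_gap: 35.4
gripper_force: 61.8
```

{"method": "move_arm", "body": {
  "series": "0 0 5 0 -1; 0 0 5 0 -1; 0 0 2 0 -1; 0 0 0 0 -1; 0 0 -1.5 0 -1; 0 0 -1.5 0 -1"
}}

```text
time: 19.45
eef_pos: [469.4, -173.3, 77.6]
tcp_rot: [-0.016, 3.138, -0.002]
force: [-0.7, -0.4, 20.9]
finger_gap: 35.2
gripper_force: 64.0
```

{"method": "move_arm", "body": {
  "series": "1 -2 5 0 -1; 3 -4.5 5 0 -1; 3 -4.5 5 0 -1; 3 -4.5 2 0 -1; 3 -4.5 0 0 -1; 3 -4.5 0 0 -1"
}}

```text
time: 20.2
eef_pos: [470.4, -177.1, 77.6]
tcp_rot: [0.016, -3.14, -0.001]
force: [-6.7, 3.0, 25.8]
finger_gap: 35.2
gripper_force: 64.6
```

Three placements, all stopping at the same height: the middle socket does not fit either. Back it goes, and I try the last one.

{"method": "move_arm", "body": {
  "series": "0 0 20 0 -1; 0 10 45 0 -1; 5 70 45 -6 -1; 15 130 45 -12 -1; 25 190 45 -17.8 -1; 35 250 45 -17.8 -1; 45 310 45 -17.8 -1; 51.7 328.4 45 -17.8 -1; 51.7 328.4 45 -17.8 -1; 51.7 328.4 10 -17.8 -1; 51.7 328.4 -25 -17.8 -1; 51.7 328.4 -40 -17.8 -1; 51.7 328.4 -46 -17.8 -1; 51.7 328.4 -48 -17.8 -1; 51.7 328.4 -49 -17.8 -1; 51.7 328.4 -49 -17.8 -1"
}}

```text
time: 22.2
eef_pos: [523.4, 151.1, 26.6]
tcp_rot: [0.47, 3.105, 0.001]
force: [0.5, -0.1, -1.6]
finger_gap: 35.3
gripper_force: 61.2
```

{"method": "move_arm", "body": {
  "series": "0 0 -1 0 -1; 0 0 -1 0 -1; 0 0 -1 0 0.4; 0 0 -1 0 0.4; 0 0 -1 0 0.4; 0 0 40 0 0.4; 0 0 90 0 0.4; 0 0 120 0 0.4; 15 -50 120 5.8 0.4; 22.4 -79.6 120 5.8 0.4; 22.4 -79.6 120 5.8 0.4; 22.4 -79.6 80 5.8 0.4; 22.4 -79.6 40 5.8 0.4; 22.4 -79.6 10 5.8 0.4; 22.4 -79.6 -0.5 5.8 0.4; 22.4 -79.6 -0.5 5.8 0.4; 22.4 -79.6 -0.5 5.8 -1; 22.4 -79.6 -0.5 5.8 -1; 22.4 -79.6 -0.5 5.8 -1; 22.4 -79.6 -0.5 5.8 -1"
}}

```text
time: 24.7
eef_pos: [546.6, 71.7, 26.8]
tcp_rot: [0.313, 3.123, 0.002]
force: [0.7, 0.9, 5.7]
finger_gap: 35.1
gripper_force: 60.5
```

{"method": "move_arm", "body": {
  "series": "0 0 0 0 -1; 0 0 0 0 -1"
}}

```text
time: 24.95
eef_pos: [546.6, 71.6, 26.8]
tcp_rot: [0.313, 3.123, 0.002]
force: [-0.3, 0.6, 7.0]
finger_gap: 35.2
gripper_force: 60.5
```

{"method": "move_arm", "body": {
  "series": "0 0 40 0 -1; 0 0 90 0 -1; -15 -55 90 6 -1; -30 -110 90 12 -1; -45 -165 90 12 -1; -60 -220 90 12 -1; -74.1 -246.3 90 12 -1; -74.1 -246.3 80 12 -1; -74.1 -246.3 60 12 -1; -74.1 -246.3 55 12 -1; -74.1 -246.3 55 12 -1; -74.1 -246.3 55 12 -1; -74.1 -246.3 52 12 -1; -74.1 -246.3 50 12 -1; -74.1 -246.3 50 12 -1"
}}

```text
time: 26.82
eef_pos: [471.2, -174.9, 75.2]
tcp_rot: [0.016, -3.141, -0.0]
force: [0.3, 0.4, -1.7]
finger_gap: 35.0
gripper_force: 60.4
```

No contact at 75.2, below where the others stopped, so this one fits. I carry on down.

{"method": "move_arm", "body": {
  "series": "0 0 -3 0 -1; 0 0 -6 0 -1; 0 0 -9 0 -1; 0 0 -11 0 -1; 0 0 -11 0 -1; 0 0 -11 0 -1"
}}

```text
time: 27.58
eef_pos: [471.1, -174.9, 64.8]
tcp_rot: [0.016, -3.141, -0.0]
force: [-1.9, 0.7, 5.1]
finger_gap: 35.3
gripper_force: 61.2
```

{"method": "move_arm", "body": {
  "series": "0 0 -1 0 -1; 0 0 -1.5 0 -1; 0 0 -1.5 0 -1; 0 0 -1.5 0 -1"
}}

```text
time: 28.08
eef_pos: [471.2, -174.9, 64.8]
tcp_rot: [-0.016, 3.141, -0.0]
force: [-5.5, 2.3, 17.1]
finger_gap: 35.0
gripper_force: 63.0
```

Run:
```python
from h import *
p,d=snap('side'); q,e=snap('top'); o=ctrl.get_obs(); print(o['eef_pos'],o['force'])
f=lambda im,u,v,w,h,s: np.clip(1.3*cv2.resize(im[v-h:v+h,u-w:u+w,::-1],None,fx=s,fy=s,interpolation=cv2.INTER_CUBIC).astype(float),0,255).astype(np.uint8)
u,v=233,250
A=np.hstack([f(p,233,250,40,40,5),f(p,235,185,40,40,5)]); B=np.hstack([f(q,220,248,80,19,5)])
cv2.imwrite('pics/end.png',np.vstack([A,B]))
W=cloud('top',e)
for s in [(503,225,59),(523,151,59)]:
    a,b=proj('top',s)[0].round().astype(int); print(np.median(W[b-5:b+6,a-5:a+6,2]))
```

```text
[ 471.18708581 -174.9090801    64.76803163] [-5.23527434  1.93684063 15.83884349]
59.632972080036566
60.07045303292707
```

View pics/end.png

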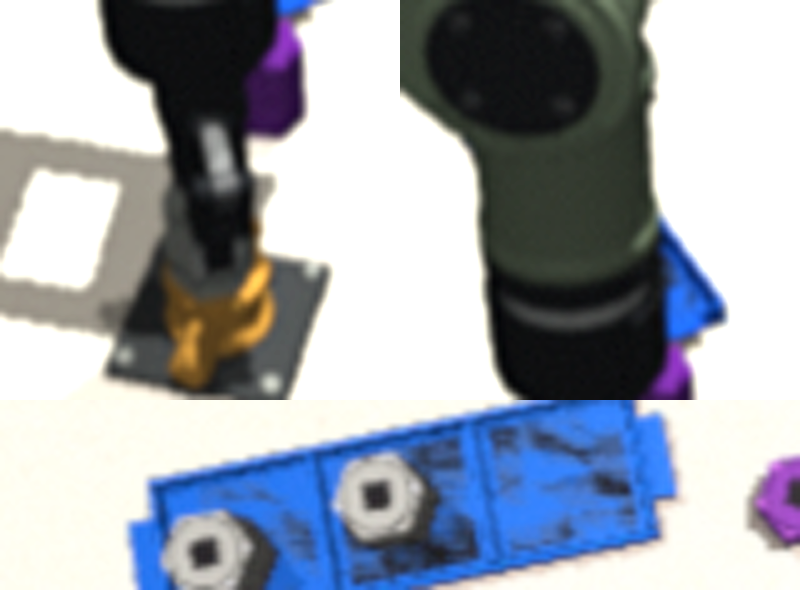

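The crop shows the third socket down on the brass collar: TCP 64.8 minus the 22.8 mm grip offset puts its underside at 42.0 mm. The other two stand upright in the tray, with their tops at about 59 mm.

```bash
python3 -c "
from rig import ctrl; print(ctrl.hand_in())"
```

```text
the job is handed in; nothing more can be done
None
```

The job is handed in: the socket nearest the valve fits and is held upright on the collar, its underside at about 42.0 mm, while the other two didn't fit and stand upright in the tray; a mis-scaled move pushed the first socket hard against the nut during its try, but I recovered it.

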